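Sort the pottery bench after class

ROBOT

A 7-joint arm with a two-finger parallel gripper is mounted at the origin on the work surface. World frame = base frame: x ahead of the robot, y to its left, z up, the work surface at z = 0. Lengths are in m, angles in rad, forces in N, time in s.
With the tool pointing down it reaches from about 0.425 to 0.8 m from the base axis. Payload 8.3 kg.
Tool frame: the origin (TCP) lies at the very end of the fingers, on their centre line; the grasp point (between the pads) lies env.grip_point_offset behind it (env.grip_point_offset is the distance from the TCP to the grasp point, in m); z points along the fingers, y is the line along which they close (so a half turn about z gives the same grasp; the last joint's range is limited). The gripper opens to 85 mm and grips with 20 to 120 N. Pads are 22 mm wide; open, the fingers measure 114 mm over their backs; the gripper's body (76 mm by 85 mm) begins 54 mm behind the grasp point. The pads swing forward as they close: fully open they stand 13 mm farther back than shut.
Start: joints at [1.11, 0.383, 0.016, 1.37, -0.006, 1.388, -0.046], TCP at [0.242, -0.576, 0.231] pointing down, gripper open.
Joint ranges: [-2.95, 2.95], [-0.25, 2.06], [-1.52, 1.56], [0.18, 2.33], [-1.44, 4.58], [0.02, 2.06], [-3.01, 3.01]. Speed limits (rad/s): [2.39, 2.39, 3.01, 3.01, 3.14, 3.14, 3.14].

INTERFACE

Orientations are given as a unit quaternion [x, y, z, w].
In Python, from station import env, optics gives the robot as it stands.
- The arm moves only by the tool send_rows, never from a script. Its argument "increments" is a list of rows, each a list of 2 entries, a list of its own where there are three numbers: the shift along the tool's x, y, z in mm, then the turn about the tool's z in rad. A call has 1 to 20 rows; each row shifts and turns the commanded pose from where the row before left it, along the tool's axes as they then stand; what a row does not reach is not made up. A row lasts 1/8 s, in which the tool goes at most 62.5 mm and 10.7 degrees, less where a joint would pass 70% of its speed; a pose out of reach is approached as far as the arm can. A call is refused whole if a number of a shift passes 62.5 or a number of a turn 0.188, either way. A call with a gripper value outside its range is refused whole. "grip" is the closure, from 0 (fully open) to 1 (shut), set as the call begins (left out, the last holds). The fingers move at their own pace and stop on an object; the grip force is fixed at half the most. Time passes only in rows, so rows that do not move let the fingers close. It gives the time, the measured TCP pose, the force, the opening and the grip force at its end, in the units of the state.
- env.get_obs(): the state, without advancing time (a new reading comes with each control period).
- optics.camera(name): name is "scene" or "side" or "wrist"; returns a dict with "img" (480x640x3 uint8, blue, green, red), "vertical_fov" (degrees; the focal length in pixels is half the picture's height over the tangent of half this angle, whatever the lens; pixels are square), "cx", "cy" (the principal point, pixels), "dist" ([k1, k2, p1, p2, k3] as OpenCV has them; the pictures are not rectified), "extrinsics" (4x4, takes a point from world to camera coordinates). Camera axes: x right, y up, looking along -z (the intrinsics and any distortion apply to the point x, -y, -z); pixel columns grow to the right and rows downward; lengths in m; the calibration is good to about 2 mm. A picture is of the moment at which its call begins. There is no depth.
- env.hand_in(): hands the job in; it is judged then, once.
The state is a dict: "t": time; "q": joint angles; "joint_velocities": joint speeds; "tau": joint torques, N m; "tool_pos": TCP position; "tool_rot": TCP orientation; "force": force on the tool from outside, world axes, zero at the start; "moment": the same for the moment, N m; "opening": finger opening in m; "finger_force": force on a finger pad.
Only numpy, scipy, OpenCV 4.12 (cv2) and the standard library are available. Lean on these libraries where they do the work, as an engineer would, in place of code of your own. Each camera call takes 0.05 s, during which the arm holds its last target. There are 200 camera calls.

TASK

Class is over, so sort what is left on the pottery bench: lay the loop trimming tool and the red-handled knife flat in the blue tray, stand both cream kiln props upright on the floor of the green tray, and stand the terracotta cup upright on the round wooden bat, centred in its dark ring. The props and the cup are brittle, so set them down rather than dropping them, and leave the wet clay bowl and the glaze jar where they are.

Things in the scene. Friction and masses are not known exactly. Their poses are not given: they have to be found in the camera images.
- loop_tool: Trimming tool lying flat, 120 long: wooden handle 78 long, 16 wide, 14 high, then a brass ferrule and a flat triangular dark wire loop 38 wide. Origin on its underside at the middle of the 120 length; x along the tool, loop at +x, z up. The handle spans x = -60 to +18: grip it at about x = -18, across y (16 wide). About 45 g. Lengths in mm.
- knife: Clay knife lying flat, 120 long: red handle 78 long, 16 wide, 14 high, then a brass ferrule and a narrow steel blade 13 wide. Origin on its underside at the middle of the 120 length; x along the tool, blade at +x, z up. The handle spans x = -60 to +18: grip it at about x = -18, across y (16 wide). About 50 g. Lengths in mm.
- tall_prop: Cream ceramic kiln prop, an upright cylinder of diameter 38, height 60, dark spot on top. Origin at the centre of its underside, z up its axis. About 140 g. Lengths in mm.
- short_prop: Cream ceramic kiln prop, an upright cylinder of diameter 38, height 45, dark spot on top. Origin at the centre of its underside, z up its axis. About 105 g. Lengths in mm.
- cup: Unglazed terracotta cup without handle, standing mouth up, height 60, outer diameter 52 at the foot and 57 at the rim, walls 4 thick. Grip it across the outside. Origin at the centre of its underside, z up its axis. About 120 g. Lengths in mm.
- tool_tray: Blue open tray, fixed to the bench, 140 (x) by 180 (y) outside, 25 high, walls and floor 5 thick (inside 130 by 170, floor at z = 5). Origin at the centre of its underside. Lengths in mm.
- prop_tray: Green open tray, fixed to the bench, 120 (x) by 160 (y) outside, 30 high, walls and floor 5 thick (inside 110 by 150, floor at z = 5); both props fit side by side along y. Origin at the centre of its underside. Lengths in mm.
- bat: Round pale wooden bat (disc), fixed to the bench, diameter 150, 12 thick, with a thin flat dark ring drawn around its centre (76 inner, 84 outer diameter; the cup's foot fits inside it). Origin at the centre of its underside, top at z = 12. Lengths in mm.
- wet_bowl: Bystander: freshly thrown dark brown clay bowl, rim diameter 120, height 65, loose, at one side of the work. Origin at the centre of its underside. Leave it alone. Lengths in mm.
- glaze_jar: Bystander: small white jar with a yellow lid, diameter 60, height 70, loose, at the other side of the work. Origin at the centre of its underside. Leave it alone. Lengths in mm.
Things that resemble listed ones, but are neither listed nor needed, are in the scene too. What is shaped like the short_prop but yellow is not meant. There is more than one size of the cup; the job needs the smaller.

How it is judged:
At the end, for the whole second after the job is handed in: Both tools lie in the blue tray (within 60 by 80 mm of its middle, under 25 mm up, level to 0.17 rad); both props stand on the green tray's floor and the cup on the bat, within 15 mm of its centre; these three upright to 0.1 rad; all five released and at rest (x of loop_tool in the frame of tool_tray between -0.06 and 0.06 m and y of loop_tool in the frame of tool_tray between -0.08 and 0.08 m and z of each of loop_tool, knife in the frame of tool_tray below 0.025 m and angle between loop_tool's own x axis and vertical between 1.4 and 1.742 rad and x of knife in the frame of tool_tray between -0.06 and 0.06 m and y of knife in the frame of tool_tray between -0.08 and 0.08 m and angle between knife's own x axis and vertical between 1.4 and 1.742 rad and x of tall_prop in the frame of prop_tray between -0.05 and 0.05 m and y of tall_prop in the frame of prop_tray between -0.07 and 0.07 m and z of each of tall_prop, short_prop in the frame of prop_tray below 0.015 m and angle between each of tall_prop, short_prop, cup's own z axis and vertical below 0.1 rad and x of short_prop in the frame of prop_tray between -0.05 and 0.05 m and y of short_prop in the frame of prop_tray between -0.07 and 0.07 m and horizontal distance between cup and bat below 0.015 m and z of cup in the frame of bat between 0.006 and 0.02 m and linear speed of each of loop_tool, knife, tall_prop, short_prop, cup below 0.02 m/s); the robot touches nothing.
It fails at once if the wet bowl is moved more than 15 mm (distance of wet_bowl from where it was at the start of the episode above 0.015 m).
It fails at once if the glaze jar is moved more than 15 mm (distance of glaze_jar from where it was at the start of the episode above 0.015 m).
It fails at once if a prop or the cup is dropped: it moves faster than 0.7 m/s (a fall of 25 mm) out of the fingers ((contact force between tall_prop and the fingers below 0.01 N and linear speed of tall_prop above 0.7 m/s) or (contact force between short_prop and the fingers below 0.01 N and linear speed of short_prop above 0.7 m/s) or (contact force between cup and the fingers below 0.01 N and linear speed of cup above 0.7 m/s)).
It also fails if it takes over 128 s, if anything falls off the work surface, if the arm or the gripper's body presses on something with over 40 N, if the wrist force passes 120 N, or if a joint passes its speed limit or range.

## Working session

There is one attempt and no reset: what is moved stays moved. The work goes in short steps, Python scripts to look and compute and a tool call to move; the robot and the scene stay as the last step left them, time stands still between calls to the robot, and variables do not carry over. Pictures are saved under pics/ and viewed, at most 14 in all, crops included, and the job is handed in when it is done.

Besides the shell and the picture viewer there is one more tool, called after ">>>" as name(argument=value, ...) on one line, values as JSON. send_rows: Moves the arm, as the interface text tells. Its arguments: {"type":"object","properties":{"increments":{"type":"array"},"grip":{"type":"number"}},"required":["increments"]}

```bash
mkdir -p pics; ls
cat > h.py <<'E'
import numpy as np, cv2
from station import env, optics
def shot(name,fn=None):
    c=optics.camera(name)
    if fn: cv2.imwrite('pics/'+fn,c['img'])
    return c
def K(c):
    f=240/np.tan(np.radians(c['vertical_fov'])/2)
    return np.array([[f,0,c['cx']],[0,f,c['cy']],[0,0,1.]])
def ray(c,uv):
    p=cv2.undistortPoints(np.array(uv,float).reshape(-1,1,2),K(c),np.array(c['dist'],float)).reshape(-1,2)
    d=np.c_[p[:,0],-p[:,1],-np.ones(len(p))]
    E=np.array(c['extrinsics']);R=E[:3,:3];t=E[:3,3]
    return -R.T@t, d@R
def onplane(c,uv,z):
    o,d=ray(c,uv); return o+d*((z-o[2])/d[:,2])[:,None]
def proj(c,P):
    E=np.array(c['extrinsics']);P=np.array(P,float).reshape(-1,3)@E[:3,:3].T+E[:3,3]
    P=P*[1,-1,-1]
    return cv2.projectPoints(P,np.zeros(3),np.zeros(3),K(c),np.array(c['dist'],float))[0].reshape(-1,2)
E
python3 - <<'E'
from h import *
for n in('scene','side','wrist'):
    c=shot(n,n+'0.png');E=np.array(c['extrinsics']);print(n,c['vertical_fov'],c['cx'],c['cy'],c['dist'],(-E[:3,:3].T@E[:3,3]).round(3))
print(env.get_obs(),env.grip_point_offset)
E
```

```text
pics
scene 56.5894324285969 320.9005161387567 239.76270422663802 [0.03358893 0.         0.         0.         0.        ] [ 1.17  -0.329  0.866]
side 43.69001741772152 315.4618284636609 241.47637852448773 [0.00165063 0.         0.         0.         0.        ] [0.324 1.047 0.976]
wrist 67.23764138552383 321.2165920837363 233.26165061316036 [-0.03080278  0.          0.          0.          0.        ] [ 0.305 -0.549  0.373]
{'t': 0.15, 'q': array([ 1.11013157,  0.38406303,  0.01637123,  1.3708782 , -0.00631871,
        1.38821584, -0.0465103 ]), 'joint_velocities': array([ 0.00031746, -0.00172431,  0.00010381, -0.00112246, -0.00069444,
       -0.00066766, -0.00076058]), 'tau': array([ 1.05141338e-03, -6.28155899e+01,  8.45112540e-01, -3.72168195e+01,
        1.67006260e-02,  1.08617259e-02, -9.47902876e-07]), 'tool_pos': array([ 0.24199753, -0.57583341,  0.23051297]), 'tool_rot': array([ 9.80282357e-01,  1.97600418e-01, -1.46124817e-04, -7.43974859e-04]), 'force': array([-0.28612816,  0.3330883 , -0.36431848]), 'moment': array([ 0.03450342,  0.00155781, -0.03327113]), 'finger_force': 0.0, 'opening': 0.08527282387015059} 0.0187
```

View pics/scene0.png

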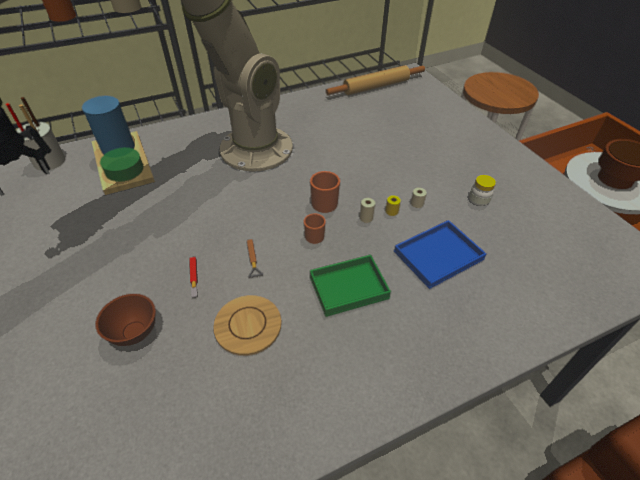

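View pics/side0.png

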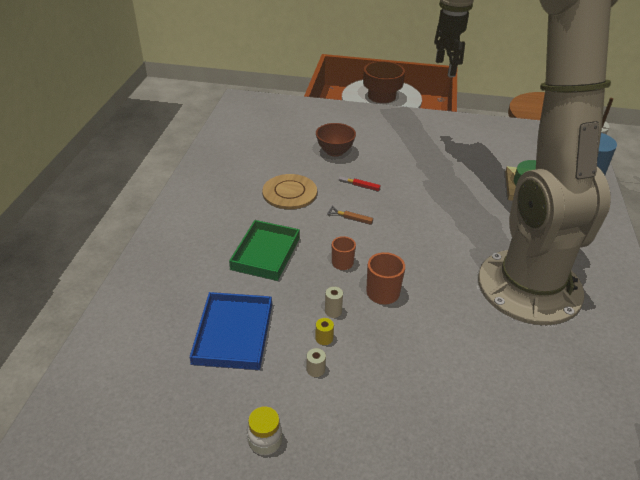

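The scene view shows everything: knife (194,275), loop tool (253,257), small cup (315,229), tall prop (368,210), yellow decoy (393,205), short prop (419,197), green tray (350,285), blue tray (440,252), bat (248,324), bowl (127,322) and jar (482,190). The side view agrees: small cup (343,254), tall prop (334,301), short prop (316,362).

Run:
```python
from h import *
R={'blue':(105,130,120,40),'green':(45,85,120,30),'red':(0,9,190,100)}
seeds={'scene':dict(blue=(440,252),green=(350,285),knife=(194,270),cup=(315,235),tall=(368,213),short=(419,200)),
 'side':dict(blue=(233,330),green=(265,250),knife=(366,184),cup=(343,258),tall=(334,308),short=(316,368))}
for n in('scene','side'):
    c=shot(n);hsv=cv2.cvtColor(c['img'],cv2.COLOR_BGR2HSV)
    for k,s in seeds[n].items():
        p=hsv[s[1],s[0]].astype(int)
        if k in('tall','short'): m=cv2.inRange(hsv,(18,25,60),(40,110,255))
        else: m=cv2.inRange(hsv,(max(p[0]-8,0),100,20),(p[0]+8,255,255))
        nl,l,st,ce=cv2.connectedComponentsWithStats(m)
        i=l[s[1],s[0]]
        if i==0: print(n,k,'no',p);continue
        cm=(l==i).astype(np.uint8);cn=max(cv2.findContours(cm,0,2)[0],key=cv2.contourArea)
        if k in('blue','green'):
            h=cv2.convexHull(cn)
            a=cv2.approxPolyN(h,4) if False else cv2.approxPolyDP(h,8,True)
            a=a.reshape(-1,2);print(n,k,p,a.tolist(),onplane(c,a,.025 if k=='blue' else .03).round(3)[:,:2].tolist())
        else:
            x,y,w,hh,A=st[i];print(n,k,p,st[i].tolist(),ce[i].round(1))
            z={'knife':.012,'cup':.03,'tall':.03,'short':.0225}[k]
            print('   ',onplane(c,ce[i],z).round(3))
            if k=='knife':
                vx,vy,x0,y0=cv2.fitLine(cn,2,0,.01,.01).ravel();q=onplane(c,[[x0-15*vx,y0-15*vy],[x0+15*vx,y0+15*vy]],.012);print(q.round(3).tolist())
    # bat and loop
    man={'scene':[(220,324),(275,324),(250,243),(254,266),(248,324)],'side':[(372,219),(342,215)]}[n]
    print(onplane(c,man,.012).round(3).tolist())
    # dark ring
    cen={'scene':(248,323),'side':(290,189)}[n]
    m=cv2.inRange(hsv,(5,60,80),(25,200,255));l=cv2.connectedComponents(m)[1];
    for dx in (0,3,6,-6):
        i=l[cen[1]+dx,cen[0]+dx]
        if i:
            cm=(l==i).astype(np.uint8);cn=max(cv2.findContours(cm,0,2)[0],key=cv2.contourArea)
            if len(cn)>10: e=cv2.fitEllipse(cn);print('bat',e,onplane(c,e[0],.012).round(3))
```

```text
Traceback (most recent call last):
cv2.error: OpenCV(4.12.0) :-1: error: (-5:Bad argument) in function 'inRange'
> Overload resolution failed:
>  - lowerb is not a numerical tuple
>  - Expected Ptr<cv::UMat> for argument 'lowerb'
```

Run:
```python
import cv2
im=cv2.imread('pics/scene0.png');cv2.imwrite('pics/c1.png',cv2.resize(im[160:360,160:480],None,fx=2.5,fy=2.5,interpolation=3))
```

```text
(no output)
```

View pics/c1.png

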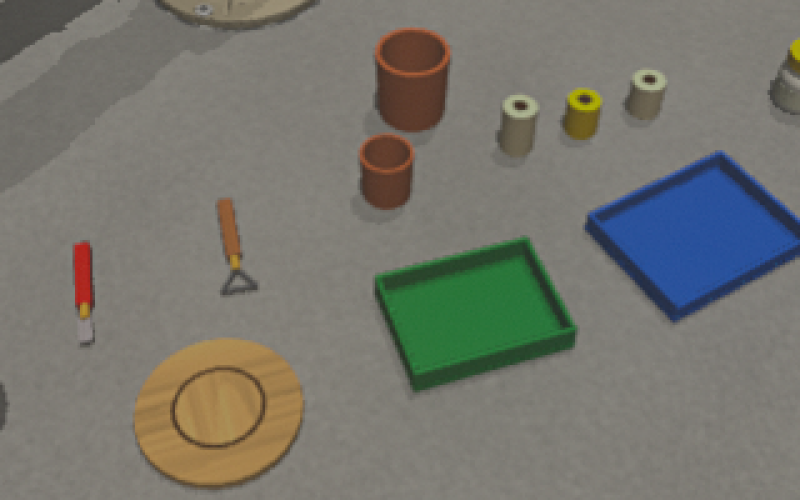

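The crop shows the ring centred at (219,407), cup mouth (387,153), tall spot (520,105), short spot (649,79), loop tool from (226,199) to (239,292), and knife from (83,243) to (86,343).

Run:
```python
from h import *
seeds={'scene':dict(blue=(440,252),green=(350,285)),'side':dict(blue=(233,330),green=(265,250))}
for n in('scene','side'):
    c=shot(n);hsv=cv2.cvtColor(c['img'],cv2.COLOR_BGR2HSV)
    for k,s in seeds[n].items():
        p=hsv[s[1],s[0]].astype(int)
        m=cv2.inRange(hsv,np.array([p[0]-10,90,15]),np.array([p[0]+10,255,255]))
        l=cv2.connectedComponents(m)[1]
        cm=(l==l[s[1],s[0]]).astype(np.uint8);cn=max(cv2.findContours(cm,0,2)[0],key=cv2.contourArea)
        a=cv2.approxPolyDP(cv2.convexHull(cn),5,True).reshape(-1,2)
        print(n,k,a.tolist(),onplane(c,a,.025 if k=='blue' else .03).round(3)[:,:2].tolist())
    if n=='scene':
        f=lambda x,y:(160+(x+.5)/2.5-.5,160+(y+.5)/2.5-.5)
        for nm,pt,z in [('ring',(219,407),.012),('cup',(387,153),.06),('tall',(520,105),.06),('short',(649,79),.045),('loopA',(226,199),.01),('loopB',(239,292),.003),('knA',(83,243),.01),('knB',(86,343),.003),]:
            print(nm,onplane(c,f(*pt),z).round(3))
        for nm,pt in [('bowl',(127,312)),('jar',(485,183))]: print(nm,onplane(c,pt,.067).round(3))
    else:
        for nm,pt,z in [('ring',(290,189),.012),('cup',(343,244),.06),('tall',(334,293),.06),('short',(316,355),.045),('loopA',(372,219),.01),('loopB',(330,211),.003),('knA',(380,187),.01),('knB',(341,180),.003),('jar',(264,421),.07)]:
            print(nm,onplane(c,pt,z).round(3))
```

```text
scene blue [[448, 220], [485, 255], [429, 288], [395, 246]] [[0.553, 0.347], [0.693, 0.356], [0.718, 0.171], [0.572, 0.169]]
scene green [[370, 255], [388, 298], [326, 315], [310, 271]] [[0.575, 0.094], [0.705, 0.068], [0.686, -0.08], [0.559, -0.061]]
ring [[ 0.619 -0.241  0.012]]
cup [[0.437 0.008 0.06 ]]
tall [[0.431 0.167 0.06 ]]
short [[0.441 0.327 0.045]]
loopA [[ 0.382 -0.152  0.01 ]]
loopB [[ 0.498 -0.18   0.003]]
knA [[ 0.378 -0.301  0.01 ]]
knB [[ 0.494 -0.33   0.003]]
bowl [[ 0.522 -0.466  0.067]]
jar [[0.508 0.492 0.067]]
side blue [[209, 292], [271, 297], [259, 369], [191, 364]] [[0.705, 0.184], [0.569, 0.172], [0.546, 0.363], [0.679, 0.377]]
side green [[255, 220], [298, 229], [277, 279], [230, 268]] [[0.669, -0.073], [0.557, -0.06], [0.567, 0.12], [0.68, 0.106]]
ring [[ 0.617 -0.243  0.012]]
cup [[0.436 0.007 0.06 ]]
tall [[0.431 0.167 0.06 ]]
short [[0.441 0.324 0.045]]
loopA [[ 0.383 -0.161  0.01 ]]
loopB [[ 0.496 -0.181  0.003]]
knA [[ 0.377 -0.305  0.01 ]]
knB [[ 0.488 -0.326  0.003]]
jar [[0.5  0.5  0.07]]
```

Both views agree to within a few mm. I'll write a move planner and go above the knife.

```bash
cat >> h.py <<'E'
from scipy.spatial.transform import Rotation as Ro
def plan(x,y,z,yaw,step=50):
    o=env.get_obs();R=Ro.from_quat(o['tool_rot']).as_matrix()
    y0=np.arctan2(R[1,0],R[0,0]);t=-((yaw-y0+np.pi)%(2*np.pi)-np.pi)
    d=R.T@(np.array([x,y,z])-o['tool_pos'])*1000
    n=max(1,int(np.ceil(abs(d).max()/step)));m=int(np.ceil(abs(t)/.183))
    print('t',round(o['t'],2),'pos',o['tool_pos'].round(4),'yaw',round(y0,3),'d',d.round(1),'turn',round(t,3),'|',n,'x',(d/n).round(1),m,'x',round(t/max(m,1),3),'open',round(o['opening'],4),'F',o['force'].round(1))
E
python3 - <<'E'
from h import *
plan(.417,-.312,.13,-.218)
cs=[optics.camera('scene'),optics.camera('side')]
f=lambda x,y:(160+(x+.5)/2.5-.5,160+(y+.5)/2.5-.5)
o1,d1=ray(cs[0],f(412,52));o2,d2=ray(cs[1],(385.5,264))
A=np.c_[d1[0],-d2[0]];s=np.linalg.lstsq(A,o2-o1,rcond=None)[0];print('bigcup',o1+s[0]*d1[0],o2+s[1]*d2[0])
E
```

```text
t 0.3 pos [ 0.2421 -0.576   0.2309] yaw 0.398 d [ 263.5 -175.6  101.1] turn 0.616 | 6 x [ 43.9 -29.3  16.8] 4 x 0.154 open 0.0855 F [-0.9 -0.1  0.2]
bigcup [0.33281508 0.08556558 0.08735964] [0.33226053 0.08519341 0.08775745]
```

>>> send_rows(increments=[[[44,-29.3,17],0],[[44,-29.3,17],0],[[44,-29.3,17],0],[[44,-29.3,17],0],[[44,-29.3,17],0],[[44,-29.3,17],0],[[0,0,0],0.154],[[0,0,0],0.154],[[0,0,0],0.154],[[0,0,0],0.154],[[0,0,0],0],[[0,0,0],0]])

```text
t: 1.9
tool_pos: [0.4175, -0.3118, 0.1294]
tool_rot: [0.994, -0.107, 0.0, 0.0]
force: [0.1, 0.4, 0.0]
opening: 0.0851
finger_force: 0.0
```

Run:
```python
from h import *
c=shot('wrist','w1.png');plan(.417,-.312,.13,-.218)
print(proj(c,[[.417,-.312,.014],[.4345,-.3155,.0]]))
```

```text
t 1.95 pos [ 0.4174 -0.3118  0.1293] yaw -0.215 d [-0.4  0.3 -0.7] turn 0.003 | 1 x [-0.4  0.3 -0.7] 1 x 0.003 open 0.0856 F [ 0.2  0.1 -0.3]
[[321.92742948 226.73058672]
 [321.50645183 199.40910092]]
```

View pics/w1.png

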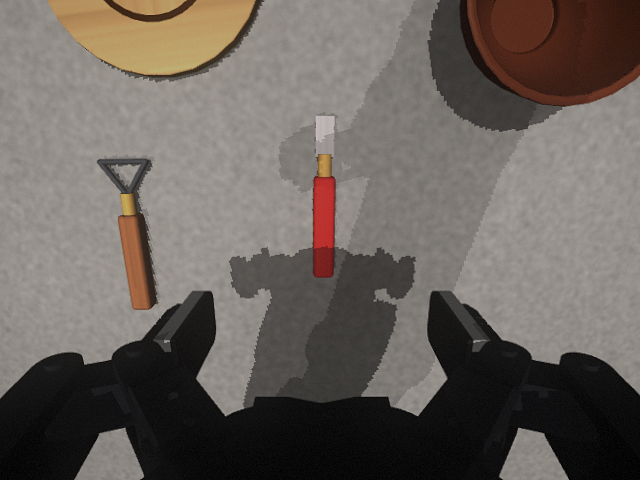

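The knife handle centre at (324,227) matches the predicted grip point at (322,227). The loop tool handle runs from (127,215) to (144,308).

>>> send_rows(increments=[[[0,1,40],0],[[0,0,40],0],[[0,0,25],0],[[0,0,12],0],[[0,0,7],0],[[0,0,0],0],[[0,0,0],0]], grip=0.2)

```text
t: 2.82
tool_pos: [0.4179, -0.3132, 0.0063]
tool_rot: [0.994, -0.109, 0.001, 0.0]
force: [-0.0, 0.4, 1.0]
opening: 0.0685
finger_force: 0.0
```

>>> send_rows(increments=[[[0,0,0],0],[[0,0,0],0],[[0,0,0],0],[[0,0,0],0],[[0,0,0],0],[[0,0,0],0],[[0,0,0],0],[[0,0,0],0]], grip=1)

```text
t: 3.82
tool_pos: [0.4174, -0.3129, 0.0057]
tool_rot: [0.994, -0.109, 0.0, 0.0]
force: [-1.5, 1.1, 5.9]
opening: 0.014
finger_force: 59.4
```

Run:
```python
from h import *
plan(.417,-.312,.16,-.218)
# tray slots: blue
c,a=np.array([.631,.267]),.096;ex=np.array([np.cos(a),np.sin(a)]);ey=np.array([-ex[1],ex[0]])
for nm,x in(('knife',.03),('loop',-.03)): print(nm,(c+x*ex-.018*ey).round(4))
```

```text
t 3.83 pos [ 0.4174 -0.3129  0.0057] yaw -0.218 d [  -0.5   -0.8 -154.3] turn -0.0 | 4 x [ -0.1  -0.2 -38.6] 1 x -0.0 open 0.014 F [-1.5  1.1  5.9]
knife [0.6626 0.252 ]
loop [0.6029 0.2462]
```

>>> send_rows(increments=[[[0,0,-30],0],[[0,0,-50],0],[[0,0,-50],0],[[0,0,-40],0],[[0,0,0],-0.171],[[0,0,0],-0.171],[[0,0,0],-0.171],[[0,0,0],-0.171],[[0,0,0],-0.171],[[0,0,0],-0.171],[[0,0,0],-0.171],[[0,0,0],-0.171],[[0,0,0],-0.171],[[0,0,0],-0.171],[[0,0,0],-0.171],[[0,0,0],0]])

```text
t: 5.82
tool_pos: [0.417, -0.3127, 0.175]
tool_rot: [0.674, 0.739, 0.0, -0.0]
force: [0.3, -0.1, -0.4]
opening: 0.0139
finger_force: 58.7
```

Run:
```python
from h import *
plan(.6626,.252,.12,1.667)
```

```text
t 5.83 pos [ 0.417  -0.3127  0.175 ] yaw 1.662 d [540.1 295.8  55.2] turn -0.005 | 11 x [49.1 26.9  5. ] 1 x -0.005 open 0.0139 F [ 0.3 -0.1 -0.4]
```

>>> send_rows(increments=[[[49,27,5],0],[[49,27,5],0],[[49,27,5],0],[[49,27,5],0],[[49,27,5],0],[[49,27,5],0],[[49,27,5],0],[[49,27,5],0],[[49,27,5],0],[[49,27,5],0],[[49,27,5],0],[[0,0,0],0],[[0,0,0],0]])

```text
t: 7.45
tool_pos: [0.6632, 0.251, 0.1196]
tool_rot: [0.675, 0.738, -0.001, 0.0]
force: [-0.1, -0.4, 0.1]
opening: 0.0144
finger_force: 58.8
```

Run:
```python
from h import *
plan(.6626,.252,.013,1.667)
c=shot('wrist','w2.png')
```

```text
t 7.45 pos [0.6632 0.251  0.1196] yaw 1.66 d [  1.2  -0.5 106.6] turn -0.007 | 3 x [ 0.4 -0.2 35.5] 1 x -0.007 open 0.0144 F [-0.1 -0.4  0.1]
```

View pics/w2.png

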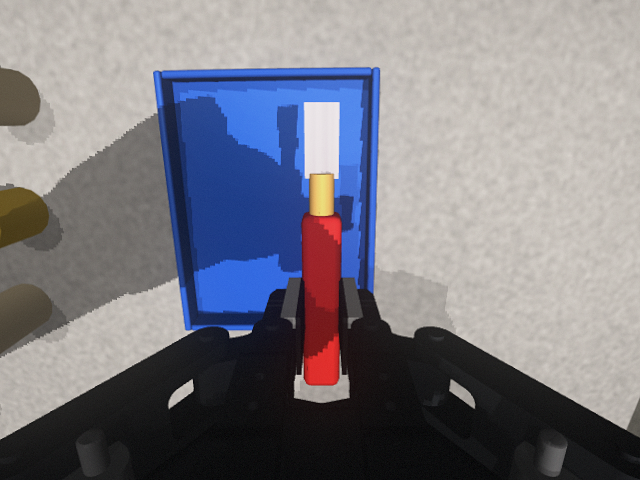

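The knife is held straight. The tray rim corners show at (156,72), (379,69) and (186,328).

Run:
```python
from h import *
c=shot('wrist');q=onplane(c,[(155,72),(379,69),(186,328)],.025);print(q.round(4)[:,:2].tolist(), np.linalg.norm(q[0]-q[1]),np.linalg.norm(q[0]-q[2]),'ctr',((q[1]+q[2])/2).round(4))
```

```text
[[0.5513, 0.3455], [0.688, 0.3589], [0.5683, 0.1699]] 0.13727847090572157 0.1764235478715395 ctr [0.6281 0.2644 0.025 ]
```

>>> send_rows(increments=[[[0,-6,30],0],[[0,0,40],0],[[0,0,20],0],[[0,0,10],0],[[0,0,7],0],[[0,0,0],0],[[0,0,0],0]])

```text
t: 8.43
tool_pos: [0.6581, 0.2511, 0.0145]
tool_rot: [0.674, 0.739, 0.001, 0.0]
force: [1.0, 0.1, -0.3]
opening: 0.0141
finger_force: 58.8
```

>>> send_rows(increments=[[[0,0,0],0],[[0,0,0],0],[[0,0,0],0],[[0,0,0],0],[[0,0,-20],0],[[0,0,-40],0],[[0,0,-50],0],[[0,0,-40],0],[[0,0,0],0]], grip=0.68)

```text
t: 9.55
tool_pos: [0.6595, 0.2521, 0.1701]
tool_rot: [0.674, 0.739, 0.004, 0.002]
force: [0.3, 1.4, -0.5]
opening: 0.0273
finger_force: 0.0
```

Run:
```python
from h import *
c=optics.camera('scene')
# loop tool from first wrist view is superseded by plan estimate
plan(.4225,-.164,.13,-.205)
```

```text
t 9.6 pos [0.6585 0.2514 0.1671] yaw 1.663 d [-392.1 -273.3   35.1] turn 1.868 | 8 x [-49.  -34.2   4.4] 11 x 0.17 open 0.0271 F [-0.2 -0.3  0.1]
```

>>> send_rows(increments=[[[-49,-34,4],0],[[-49,-34,4],0],[[-49,-34,4],0],[[-49,-34,4],0],[[-49,-34,4],0],[[-49,-34,4],0],[[-49,-34,4],0],[[-49,-34,4],0],[[0,0,0],0.17],[[0,0,0],0.17],[[0,0,0],0.17],[[0,0,0],0.17],[[0,0,0],0.17],[[0,0,0],0.17],[[0,0,0],0.17],[[0,0,0],0.17],[[0,0,0],0.17],[[0,0,0],0.17],[[0,0,0],0.17],[[0,0,0],0]], grip=0.2)

```text
t: 12.1
tool_pos: [0.422, -0.1644, 0.1309]
tool_rot: [0.995, -0.103, -0.001, -0.0]
force: [0.3, 0.2, 0.3]
opening: 0.0685
finger_force: 0.0
```

Run:
```python
from h import *
plan(.4225,-.164,.13,-.205)
c=shot('wrist','w3.png');hsv=cv2.cvtColor(c['img'],cv2.COLOR_BGR2HSV)
print(proj(c,[.4225,-.164,.014]))
```

```text
t 12.1 pos [ 0.422  -0.1644  0.1309] yaw -0.206 d [ 0.4 -0.5  0.9] turn -0.001 | 1 x [ 0.4 -0.5  0.9] 1 x -0.001 open 0.0685 F [0.3 0.2 0.3]
[[320.89640453 225.00750338]]
```

View pics/w3.png

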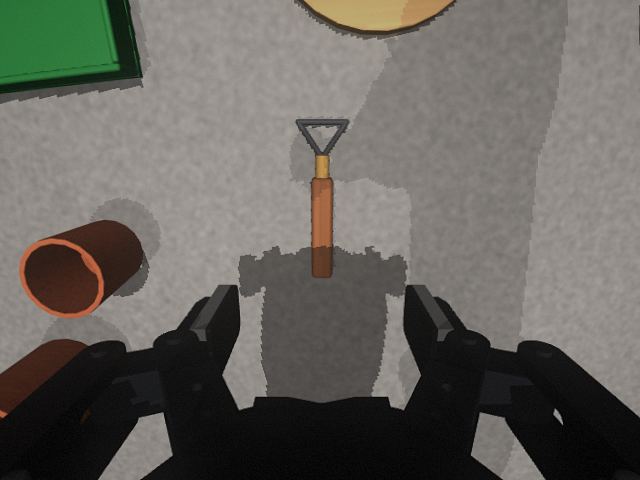

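The loop tool's handle is centred at (322,227), aligned and where predicted. I'll descend and grip.

>>> send_rows(increments=[[[0,0,40],0],[[0,0,40],0],[[0,0,25],0],[[0,0,12],0],[[0,0,9],0],[[0,0,0],0],[[0,0,0],0]], grip=0.2)

```text
t: 13.02
tool_pos: [0.4233, -0.1649, 0.0061]
tool_rot: [0.995, -0.103, 0.001, 0.0]
force: [-0.8, 0.2, -0.5]
opening: 0.0681
finger_force: 0.0
```

>>> send_rows(increments=[[[0,0,0],0],[[0,0,0],0],[[0,0,0],0],[[0,0,0],0],[[0,0,0],0],[[0,0,0],0],[[0,0,0],0],[[0,0,0],0]], grip=1)

```text
t: 14.02
tool_pos: [0.4228, -0.1647, 0.0058]
tool_rot: [0.995, -0.103, 0.0, 0.0]
force: [-2.7, -0.1, 5.3]
opening: 0.0142
finger_force: 58.9
```

>>> send_rows(increments=[[[0,0,-30],0],[[0,0,-50],0],[[0,0,-50],0],[[0,0,-40],0],[[0,0,0],-0.17],[[0,0,0],-0.17],[[0,0,0],-0.17],[[0,0,0],-0.17],[[0,0,0],-0.17],[[0,0,0],-0.17],[[0,0,0],-0.17],[[0,0,0],-0.17],[[0,0,0],-0.17],[[0,0,0],-0.17],[[0,0,0],-0.17],[[0,0,0],0]])

```text
t: 16.02
tool_pos: [0.4225, -0.1646, 0.1752]
tool_rot: [0.674, 0.739, -0.0, -0.0]
force: [-0.0, 0.4, -0.7]
opening: 0.0136
finger_force: 58.8
```

Run:
```python
from h import *
plan(.602,.246,.12,1.667)
```

```text
t 16.02 pos [ 0.4225 -0.1646  0.1752] yaw 1.662 d [392.6 216.1  55.3] turn -0.005 | 8 x [49.1 27.   6.9] 1 x -0.005 open 0.0136 F [-0.   0.4 -0.7]
```

>>> send_rows(increments=[[[49,27,7],0],[[49,27,7],0],[[49,27,7],0],[[49,27,7],0],[[49,27,7],0],[[49,27,7],0],[[49,27,7],0],[[49,27,7],0],[[0,0,0],0],[[0,0,0],0]])

```text
t: 17.27
tool_pos: [0.6015, 0.2453, 0.1187]
tool_rot: [0.675, 0.738, -0.001, -0.0]
force: [0.5, -0.7, -0.6]
opening: 0.014
finger_force: 58.8
```

Run:
```python
from h import *
plan(.602,.246,.0125,1.667);shot('wrist','w4.png')
```

```text
t 17.27 pos [0.6015 0.2453 0.1187] yaw 1.66 d [  0.7   0.7 106.2] turn -0.007 | 3 x [ 0.2  0.2 35.4] 1 x -0.007 open 0.014 F [ 0.5 -0.7 -0.6]
```

View pics/w4.png

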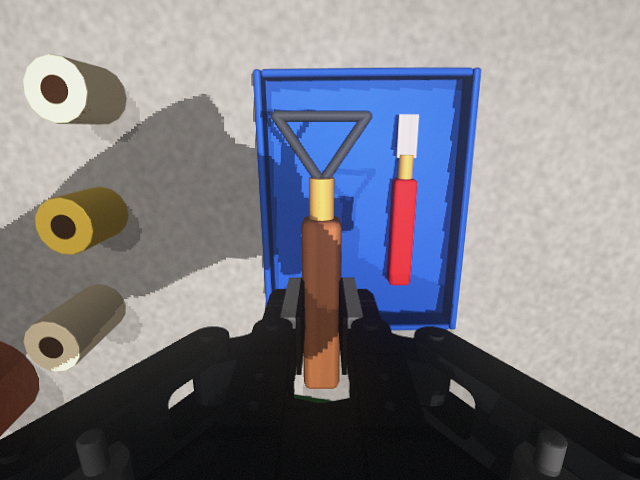

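The knife lies flat in the tray at (403,200), and the loop tool is lined up on the left half. I'll lower and release.

>>> send_rows(increments=[[[0,0,30],0],[[0,0,40],0],[[0,0,20],0],[[0,0,10],0],[[0,0,6],0],[[0,0,0],0],[[0,0,0],0]])

```text
t: 18.2
tool_pos: [0.6022, 0.2459, 0.0144]
tool_rot: [0.674, 0.739, 0.001, 0.0]
force: [0.9, -0.3, 0.3]
opening: 0.0142
finger_force: 58.8
```

>>> send_rows(increments=[[[0,0,0],0],[[0,0,0],0],[[0,0,0],0],[[0,0,0],0],[[0,0,-20],0],[[0,0,-40],0],[[0,0,-50],0],[[0,0,-40],0],[[0,0,0],0],[[0,0,0],0]], grip=0.68)

```text
t: 19.45
tool_pos: [0.6016, 0.2455, 0.164]
tool_rot: [0.674, 0.739, 0.0, 0.0]
force: [-0.4, 0.1, -0.3]
opening: 0.0273
finger_force: 0.0
```

Run:
```python
from h import *
plan(.441,.325,.17,1.571)
```

```text
t 19.45 pos [0.6016 0.2455 0.164 ] yaw 1.663 d [  93.9 -152.6   -6.1] turn 0.092 | 4 x [ 23.5 -38.1  -1.5] 1 x 0.092 open 0.0273 F [-0.4  0.1 -0.3]
```

>>> send_rows(increments=[[[23.5,-38,-1],0],[[23.5,-38,-1],0],[[23.5,-38,-1],0],[[23.5,-38,-1],0.092],[[0,0,0],0],[[0,0,0],0]], grip=0)

```text
t: 20.2
tool_pos: [0.4417, 0.3244, 0.1667]
tool_rot: [0.707, 0.707, -0.001, 0.0]
force: [0.4, -0.7, 0.3]
opening: 0.0853
finger_force: 0.0
```

```bash
cat >> h.py <<'E'
def spot(xy,z):
    c=shot('wrist');p=proj(c,[xy[0],xy[1],z])[0]
    hsv=cv2.cvtColor(c['img'],cv2.COLOR_BGR2HSV)
    m=cv2.inRange(hsv,np.array([0,60,15]),np.array([15,255,120]))
    n,l,st,ce=cv2.connectedComponentsWithStats(m)
    for i in range(1,n):
        if 60<st[i,4]<2000 and np.hypot(*(ce[i]-p))<80: print('spot',ce[i].round(1),st[i].tolist(),'pred',p.round(1),onplane(c,ce[i],z).round(4))
    return c
E
python3 - <<'E'
from h import *
c=spot((.441,.325),.045);cv2.imwrite('pics/w5.png',c['img'])
plan(.441,.325,.17,1.571)
E
```

```text
spot [320.5 225. ] [311, 216, 20, 20, 311] pred [322.2 225.8] [[0.4397 0.3256 0.045 ]]
t 20.25 pos [0.4423 0.3241 0.1667] yaw 1.57 d [ 0.9 -1.3 -3.3] turn -0.001 | 1 x [ 0.9 -1.3 -3.3] 1 x -0.001 open 0.085 F [ 0.3  0.1 -0.3]
```

View pics/w5.png

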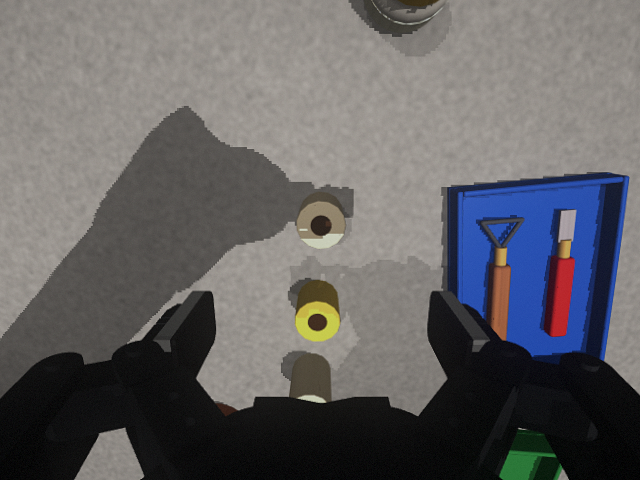

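Both tools lie in the blue tray, and the short prop's spot is at (320,225), nearly under the tool.

>>> send_rows(increments=[[[1,-2,40],0],[[0,0,45],0],[[0,0,35],0],[[0,0,20],0],[[0,0,15],0],[[0,0,0],0],[[0,0,0],0]], grip=0)

```text
t: 21.12
tool_pos: [0.4404, 0.3268, 0.0134]
tool_rot: [0.707, 0.707, 0.001, 0.0]
force: [-0.4, 0.7, 0.0]
opening: 0.0852
finger_force: 0.0
```

>>> send_rows(increments=[[[0,0,0],0],[[0,0,0],0],[[0,0,0],0],[[0,0,0],0],[[0,0,0],0],[[0,0,0],0],[[0,0,0],0],[[0,0,0],0]], grip=1)

```text
t: 22.12
tool_pos: [0.4401, 0.3264, 0.0131]
tool_rot: [0.707, 0.707, 0.001, 0.0]
force: [-1.5, -1.1, 5.7]
opening: 0.0366
finger_force: 59.7
```

>>> send_rows(increments=[[[0,0,-15],0],[[0,0,-35],0],[[0,0,-40],0],[[0,0,-40],0],[[0,0,-20],0],[[0,0,0],0]])

```text
t: 22.88
tool_pos: [0.4403, 0.3269, 0.1645]
tool_rot: [0.707, 0.707, 0.002, 0.0]
force: [0.6, 0.3, -1.5]
opening: 0.0365
finger_force: 60.1
```

Run:
```python
from h import *
plan(.630,.048,.16,1.463)
```

```text
t 22.88 pos [0.4403 0.3269 0.1645] yaw 1.571 d [-279.   189.6    4.6] turn 0.108 | 6 x [-46.5  31.6   0.8] 1 x 0.108 open 0.0365 F [ 0.6  0.3 -1.5]
```

>>> send_rows(increments=[[[-46.5,31.5,0],0],[[-46.5,31.5,0],0],[[-46.5,31.5,0],0],[[-46.5,31.5,0],0],[[-46.5,31.5,0],0],[[-46.5,31.5,0],0.108],[[0,0,0],0],[[0,0,0],0]])

```text
t: 23.88
tool_pos: [0.6278, 0.0477, 0.1609]
tool_rot: [0.744, 0.668, -0.001, -0.001]
force: [-0.7, -0.5, -1.3]
opening: 0.0366
finger_force: 60.3
```

Run:
```python
from h import *
plan(.630,.048,.0195,1.463);shot('wrist','w6.png')
```

```text
t 23.88 pos [0.6278 0.0477 0.1609] yaw 1.463 d [  0.5   2.5 141.4] turn 0.0 | 3 x [ 0.2  0.8 47.1] 1 x 0.0 open 0.0366 F [-0.7 -0.5 -1.3]
```

View pics/w6.png

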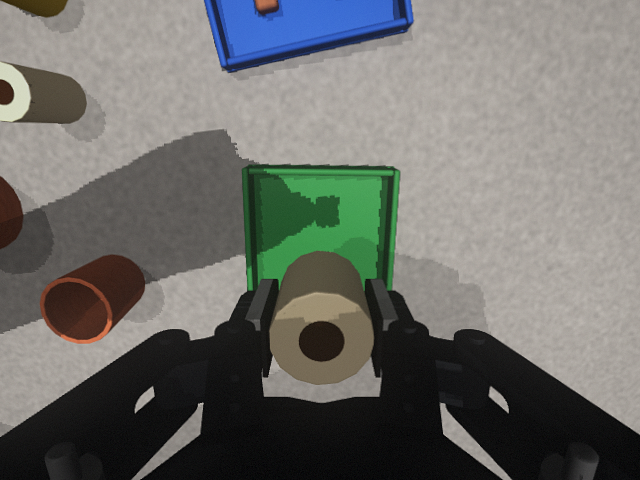

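Run:
```python
from h import *
c=shot('wrist');q=onplane(c,[(244,168),(400,169)],.03);e=(q[1]-q[0])/np.linalg.norm(q[1]-q[0]);print(q.round(4),np.linalg.norm(q[1]-q[0]),(q.mean(0)-.08*np.array([-e[1],e[0],0])).round(4))
```

```text
[[0.5727 0.0978 0.03  ]
 [0.6893 0.0847 0.03  ]] 0.11733976213660788 [0.6221 0.0117 0.03  ]
```

The tray is centred on the gripper (rim from 244 to 400 px), so I'll lower slowly.

>>> send_rows(increments=[[[0,0,40],0],[[0,0,40],0],[[0,0,30],0],[[0,0,15],0],[[0,0,8],0],[[0,0,4],0],[[0,0,2],0],[[0,0,1],0],[[0,0,0],0],[[0,0,0],0]])

```text
t: 25.22
tool_pos: [0.6289, 0.0472, 0.0226]
tool_rot: [0.744, 0.668, 0.0, 0.0]
force: [0.3, 0.4, -0.9]
opening: 0.0366
finger_force: 60.3
```

>>> send_rows(increments=[[[0,0,1.5],0],[[0,0,1],0],[[0,0,1],0],[[0,0,0],0],[[0,0,0],0]])

```text
t: 25.85
tool_pos: [0.6287, 0.0472, 0.0188]
tool_rot: [0.744, 0.668, 0.0, -0.0]
force: [-0.1, -0.7, -1.2]
opening: 0.0367
finger_force: 60.3
```

>>> send_rows(increments=[[[0,0,0.7],0],[[0,0,0],0]])

```text
t: 26.1
tool_pos: [0.6287, 0.0472, 0.0182]
tool_rot: [0.744, 0.668, 0.0, 0.0]
force: [0.1, -0.0, -0.4]
opening: 0.0367
finger_force: 60.5
```

>>> send_rows(increments=[[[0,0,0],0],[[0,0,0],0],[[0,0,0],0],[[0,0,0],0],[[0,0,-10],0],[[0,0,-30],0],[[0,0,-45],0],[[0,0,-45],0],[[0,0,-20],0],[[0,0,0],0]], grip=0.36)

```text
t: 27.35
tool_pos: [0.6299, 0.0475, 0.1709]
tool_rot: [0.744, 0.668, 0.002, 0.001]
force: [-0.8, 0.6, -0.1]
opening: 0.0546
finger_force: 0.0
```

Run:
```python
from h import *
plan(.431,.167,.17,1.571)
```

```text
t 27.35 pos [0.6299 0.0475 0.1709] yaw 1.463 d [ 9.740e+01 -2.106e+02  1.000e-01] turn -0.108 | 5 x [ 19.5 -42.1   0. ] 1 x -0.108 open 0.0546 F [-0.8  0.6 -0.1]
```

>>> send_rows(increments=[[[19.5,-42,0],0],[[19.5,-42,0],0],[[19.5,-42,0],0],[[19.5,-42,0],0],[[19.5,-42,0],-0.108],[[0,0,0],0],[[0,0,0],0]], grip=0)

```text
t: 28.22
tool_pos: [0.4305, 0.1661, 0.1677]
tool_rot: [0.707, 0.707, -0.0, 0.0]
force: [0.7, 0.2, 0.1]
opening: 0.0855
finger_force: 0.0
```

Run:
```python
from h import *
c=spot((.431,.167),.06)
plan(.431,.167,.015,1.571)
```

```text
spot [322.6 232.4] [312, 223, 22, 20, 342] pred [323.8 230.3] [[0.4301 0.1654 0.06  ]]
t 28.27 pos [0.4309 0.1658 0.1677] yaw 1.569 d [  1.2   0.2 152.7] turn -0.002 | 4 x [ 0.3  0.  38.2] 1 x -0.002 open 0.0853 F [-0.1  0.  -0.1]
```

>>> send_rows(increments=[[[0,-1,40],0],[[0,0,45],0],[[0,0,35],0],[[0,0,17],0],[[0,0,10],0],[[0,0,0],0],[[0,0,0],0]], grip=0)

```text
t: 29.15
tool_pos: [0.4303, 0.167, 0.0222]
tool_rot: [0.707, 0.707, 0.001, 0.0]
force: [0.3, 0.0, 0.2]
opening: 0.0855
finger_force: 0.0
```

>>> send_rows(increments=[[[0,0,0],0],[[0,0,0],0],[[0,0,0],0],[[0,0,0],0],[[0,0,0],0],[[0,0,0],0],[[0,0,0],0],[[0,0,0],0]], grip=1)

```text
t: 30.15
tool_pos: [0.4299, 0.1669, 0.0218]
tool_rot: [0.707, 0.707, 0.0, 0.0]
force: [-1.3, -1.0, 5.7]
opening: 0.0367
finger_force: 59.5
```

>>> send_rows(increments=[[[0,0,-15],0],[[0,0,-35],0],[[0,0,-40],0],[[0,0,-40],0],[[0,0,-30],0],[[0,0,0],0]])

```text
t: 30.9
tool_pos: [0.4306, 0.1675, 0.1841]
tool_rot: [0.707, 0.707, 0.002, 0.001]
force: [0.7, 0.2, -2.5]
opening: 0.0369
finger_force: 60.2
```

Run:
```python
from h import *
plan(.619,-.023,.18,1.463)
```

```text
t 30.9 pos [0.4306 0.1675 0.1841] yaw 1.571 d [-190.5  188.3    4.8] turn 0.108 | 4 x [-47.6  47.1   1.2] 1 x 0.108 open 0.0369 F [ 0.7  0.2 -2.5]
```

>>> send_rows(increments=[[[-38,37.5,1],0],[[-38,37.5,1],0],[[-38,37.5,1],0],[[-38,37.5,1],0],[[-38,37.5,1],0.108],[[0,0,0],0],[[0,0,0],0]])

```text
t: 31.78
tool_pos: [0.6161, -0.0226, 0.1749]
tool_rot: [0.744, 0.668, -0.0, -0.001]
force: [0.1, 0.4, -0.6]
opening: 0.0366
finger_force: 60.5
```

Run:
```python
from h import *
plan(.619,-.023,.028,1.463)
```

```text
t 31.77 pos [ 0.6161 -0.0226  0.1749] yaw 1.464 d [ -0.3   3.3 146.9] turn 0.001 | 3 x [-0.1  1.1 49. ] 1 x 0.001 open 0.0366 F [ 0.1  0.4 -0.6]
```

>>> send_rows(increments=[[[0,3,40],0],[[0,0,40],0],[[0,0,35],0],[[0,0,15],0],[[0,0,8],0],[[0,0,4],0],[[0,0,2],0],[[0,0,1],0],[[0,0,0],0],[[0,0,0],0]])

```text
t: 33.02
tool_pos: [0.6201, -0.0236, 0.0314]
tool_rot: [0.744, 0.668, 0.0, 0.0]
force: [-0.1, -0.0, -1.2]
opening: 0.0369
finger_force: 60.6
```

>>> send_rows(increments=[[[0,0,2],0],[[0,0,1],0],[[0,0,1],0],[[0,0,0.6],0],[[0,0,0],0],[[0,0,0],0]])

```text
t: 33.78
tool_pos: [0.6199, -0.0236, 0.0269]
tool_rot: [0.744, 0.668, 0.0, 0.0]
force: [-3.4, -0.9, 5.2]
opening: 0.0369
finger_force: 61.0
```

>>> send_rows(increments=[[[0,0,0],0],[[0,0,0],0],[[0,0,0],0],[[0,0,0],0],[[0,0,-10],0],[[0,0,-30],0],[[0,0,-45],0],[[0,0,-45],0],[[0,0,-20],0],[[0,0,0],0]], grip=0.36)

```text
t: 35.02
tool_pos: [0.6211, -0.0234, 0.1793]
tool_rot: [0.744, 0.668, 0.002, 0.002]
force: [0.5, -0.2, -0.3]
opening: 0.0549
finger_force: 0.0
```

Run:
```python
from h import *
plan(.437,.008,.175,1.571)
```

```text
t 35.02 pos [ 0.6211 -0.0234  0.1793] yaw 1.463 d [  11.4 -186.5    3.4] turn -0.108 | 4 x [  2.8 -46.6   0.9] 1 x -0.108 open 0.0549 F [ 0.5 -0.2 -0.3]
```

>>> send_rows(increments=[[[3,-46.5,1],0],[[3,-46.5,1],0],[[3,-46.5,1],0],[[3,-46.5,1],-0.108],[[0,0,0],0],[[0,0,0],0]], grip=0)

```text
t: 35.78
tool_pos: [0.4364, 0.008, 0.1723]
tool_rot: [0.708, 0.707, 0.0, 0.0]
force: [0.6, -0.3, 0.8]
opening: 0.0854
finger_force: 0.0
```

Run:
```python
from h import *
c=shot('wrist','w7.png');print(proj(c,[.4365,.0075,.06]));plan(.437,.008,.02,1.571)
```

```text
[[323.08770365 230.6159149 ]]
t 35.83 pos [0.4369 0.0081 0.1724] yaw 1.57 d [-1.000e-01  1.000e-01  1.524e+02] turn -0.001 | 4 x [-0.   0.  38.1] 1 x -0.001 open 0.0855 F [-0.5 -0.1  0.1]
```

View pics/w7.png

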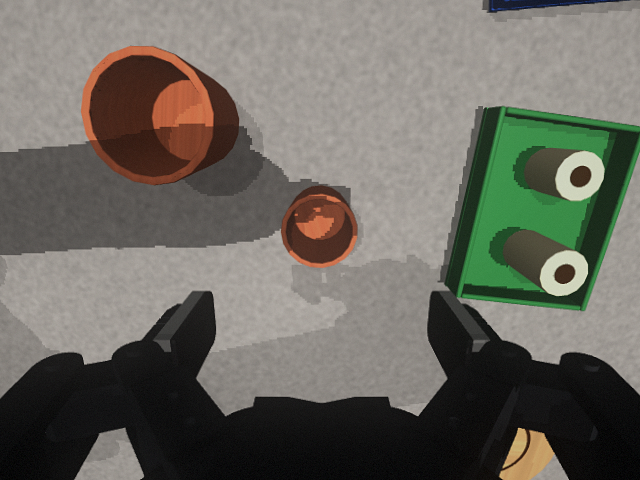

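Both props stand in the green tray. The small cup's mouth is centred at (319.5,230), about 2.5 mm off the tool axis.

>>> send_rows(increments=[[[0,-2.5,40],0],[[0,0,40],0],[[0,0,35],0],[[0,0,20],0],[[0,0,14],0],[[0,0,0],0],[[0,0,0],0]], grip=0)

```text
t: 36.7
tool_pos: [0.4346, 0.0085, 0.0241]
tool_rot: [0.707, 0.707, 0.0, 0.0]
force: [0.6, 0.4, 1.0]
opening: 0.0857
finger_force: 0.0
```

>>> send_rows(increments=[[[0,0,0],0],[[0,0,0],0],[[0,0,0],0],[[0,0,0],0],[[0,0,0],0],[[0,0,0],0],[[0,0,0],0],[[0,0,0],0]], grip=1)

```text
t: 37.7
tool_pos: [0.4344, 0.0083, 0.0245]
tool_rot: [0.707, 0.707, 0.0, 0.001]
force: [-1.9, -0.1, 6.1]
opening: 0.0543
finger_force: 61.7
```

>>> send_rows(increments=[[[0,0,-15],0],[[0,0,-35],0],[[0,0,-40],0],[[0,0,-40],0],[[0,0,-30],0],[[0,0,0],0]])

```text
t: 38.45
tool_pos: [0.4353, 0.0086, 0.1866]
tool_rot: [0.707, 0.707, 0.002, 0.002]
force: [0.2, -0.5, -1.4]
opening: 0.0544
finger_force: 63.5
```

Run:
```python
from h import *
plan(.618,-.242,.18,1.571)
```

```text
t 38.45 pos [0.4353 0.0086 0.1866] yaw 1.571 d [-250.7  182.6    7.8] turn 0.0 | 6 x [-41.8  30.4   1.3] 1 x 0.0 open 0.0544 F [ 0.2 -0.5 -1.4]
```

>>> send_rows(increments=[[[-42,30.5,1],0],[[-42,30.5,1],0],[[-42,30.5,1],0],[[-42,30.5,1],0],[[-42,30.5,1],0],[[-42,30.5,1],0],[[0,0,0],0],[[0,0,0],0]])

```text
t: 39.45
tool_pos: [0.6163, -0.2428, 0.1762]
tool_rot: [0.707, 0.707, -0.0, -0.001]
force: [-0.2, 0.3, -1.2]
opening: 0.0544
finger_force: 63.8
```

Run:
```python
from h import *
plan(.618,-.242,.0365,1.571)
```

```text
t 39.45 pos [ 0.6163 -0.2428  0.1762] yaw 1.571 d [  0.5   2.  139.6] turn 0.0 | 3 x [ 0.2  0.7 46.5] 1 x 0.0 open 0.0544 F [-0.2  0.3 -1.2]
```

>>> send_rows(increments=[[[0,1,40],0],[[0,0,40],0],[[0,0,30],0],[[0,0,13],0],[[0,0,7],0],[[0,0,4],0],[[0,0,0],0],[[0,0,0],0]])

```text
t: 40.45
tool_pos: [0.6183, -0.2438, 0.0444]
tool_rot: [0.707, 0.707, 0.0, 0.001]
force: [0.4, 0.5, -0.0]
opening: 0.054
finger_force: 63.8
```

Run:
```python
from h import *
plan(.618,-.242,.0365,1.571);c=shot('scene')
cv2.imwrite('pics/c2.png',cv2.resize(c['img'][230:370,180:400],None,fx=3.5,fy=3.5,interpolation=3))
```

```text
t 40.45 pos [ 0.6183 -0.2438  0.0444] yaw 1.571 d [ 1.8 -0.3  7.9] turn -0.0 | 1 x [ 1.8 -0.3  7.9] 1 x -0.0 open 0.054 F [ 0.4  0.5 -0. ]
```

View pics/c2.png

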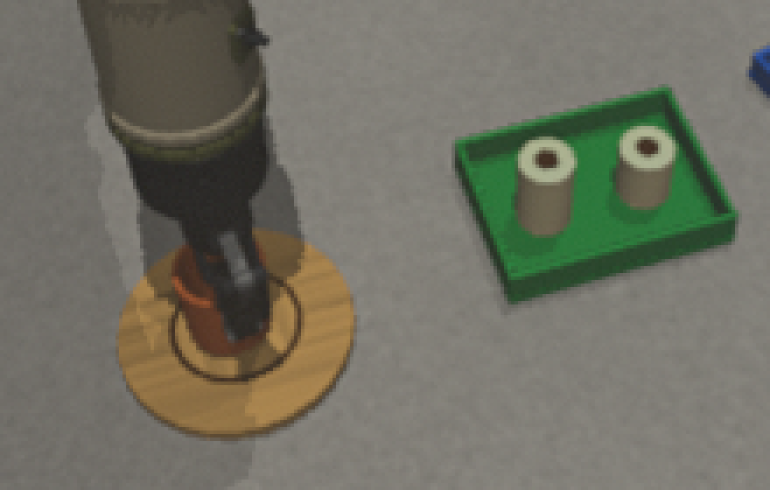

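The cup hangs 8 mm above the bat, inside the ring (foot centre about 230 px, ring centre about 235 px in the crop). I'll nudge it and set it down.

>>> send_rows(increments=[[[2,0,3],0],[[0,0,2],0],[[0,0,1],0],[[0,0,1],0],[[0,0,0.7],0],[[0,0,0],0],[[0,0,0],0]])

```text
t: 41.38
tool_pos: [0.6178, -0.2417, 0.0366]
tool_rot: [0.707, 0.707, 0.0, 0.0]
force: [-1.9, 1.3, 5.2]
opening: 0.0543
finger_force: 64.3
```

Contact felt, so I'll release and retreat.

>>> send_rows(increments=[[[0,0,0],0],[[0,0,0],0],[[0,0,0],0],[[0,0,0],0],[[0,0,0],0],[[0,0,-10],0],[[0,0,-30],0],[[0,0,-45],0],[[0,0,-45],0],[[-40,-30,-30],0],[[-50,-40,0],0],[[-50,-40,0],0],[[0,0,0],0],[[0,0,0],0]], grip=0.05)

```text
t: 43.12
tool_pos: [0.5099, -0.3791, 0.1965]
tool_rot: [0.707, 0.707, 0.0, 0.0]
force: [0.2, 0.5, 0.8]
opening: 0.0812
finger_force: 0.0
```

Run:
```python
from h import *
plan(.618,-.242,.0365,1.571);c=shot('scene')
cv2.imwrite('pics/c3.png',cv2.resize(c['img'][160:360,90:510],None,fx=1.9,fy=1.9,interpolation=3))
```

```text
t 43.12 pos [ 0.5099 -0.3791  0.1965] yaw 1.57 d [137.1 107.9 160.2] turn -0.001 | 4 x [34.3 27.  40. ] 1 x -0.001 open 0.0812 F [0.2 0.5 0.8]
```

View pics/c3.png

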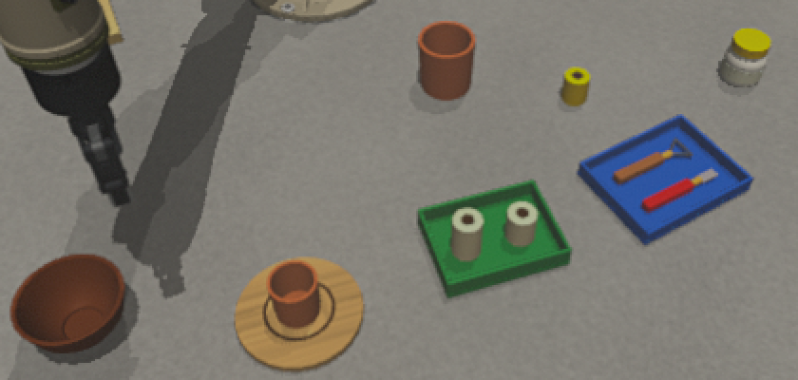

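The cup stands centred in the ring (foot centre about (297,309), ring centre (299,310)). Both props are upright in the green tray, both tools lie flat in the blue tray, and the bowl and jar are untouched.

```bash
python3 -c "
from station import env;print(env.hand_in())"
```

```text
the job is handed in; nothing more can be done
None
```

The job is handed in at about 43 s of the 128 s allowed: in the last picture both tools lie in the blue tray, both props stand in the green tray, and the cup stands centred in the bat's ring, with the bowl and jar left alone; hand-in returned no verdict.

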